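Turn the drying heel pieces over between two trays

TASK

The heel pieces in the tray on the turning stand must dry on their other face. Take the empty tray off the sloping rack, set it mouth-down as a cap squarely on the full tray in the cradle, swing the clamp arm fully down onto it, then turn the cradle over by its crank, half a turn to its stop, so that every piece lies other face up in what was the empty tray. Leave both trays clamped shut in the cradle, and do not disturb the polish tin, the brush or the wooden heel block.

Things in the scene. Friction and masses are not known exactly. Their poses are not given: they have to be found in the camera images.
- stand: turning stand, fixed: dark base plate 130 x 235 x 8 mm with two green uprights 186 mm apart (36 mm wide, 10 mm thick, 108 mm tall). Origin: centre of the underside, z up. The cradle's pivot runs along the stand's y axis, 100 mm above the origin (see pivot).
- pivot (a point): centre of the cradle's pivot axis, on the stand, with the stand's axes: the middle of the cradle, at the height where the rims of the two trays meet. The full tray's centre is 5 mm below it at the start.
- cap_seat (a point): fixed on the stand, with its axes: where the seated cap's centre belongs, 5 mm above the pivot, long side along the stand's y. Steel end plates and 18 mm long cheeks at the four corners guide it with 2 mm of play on each side; their tops flare outwards and end 8 mm above this point. The long sides are open over the middle 86 mm for fingers.
- cradle (a joint): turn of the cradle about the stand's +y axis, rad: 0 at the start (stop), 3.14 turned over (stop). Friction about 0.12 N m; it stays where it is left near both ends.
- crank_grip (a point): centre of the crank's wooden hand grip: a cylinder 18 mm across, 50 mm long, along the stand's y axis, spinning freely about its own axis (so its orientation means nothing). It is 136 mm towards the stand's -y from the pivot's centre and 55 mm off the axis: on the stand's -x side at cradle 0, straight above at 1.57, on the +x side at 3.14: it goes over the top.
- clamp (a joint): angle of the clamp arm on the cradle, rad: 0 when its rubber foot lies on the back of a seated cap, about 1.7 to 2.0 at the start (standing up, leaning away from the trays). A stiff hinge, 0.5 N m (about 5 N at the cross bar), that stays where it is left; it cannot be shut lower than -0.06.
- clamp_hinge (a point): clamp arm's hinge, at the cradle's +y end, 74 mm along the stand's y from the pivot's centre and 18 mm above the pivot axis at cradle 0; the hinge axis lies along the stand's x.
- clamp_bar (a point): centre of the wooden cross bar at the end of the clamp arm: 14 mm across, 44 mm long, along the stand's x axis, 95 mm from the hinge. With the clamp shut it lies 21 mm towards the stand's -y from the pivot's centre and 18 mm above the pivot axis, over the cap. The steel arm is 10 mm wide and 8 mm thick; the rubber foot is 74 mm from the hinge.
- full_center (a point): centre of the full aluminium tray, in the cradle: 116 x 56 x 10 mm outside, walls 3 mm, floor of 3 mm slats, mouth up. Tray's x: long side, y: 56 mm side, z: towards its mouth (up at the start).
- cap_center (a point): centre of the empty tray, the same size and make as the full one. It lies mouth-down on the sloping rack, which tilts it 35 degrees. Tray's x: long side, pointing up the slope; y: 56 mm side, level; z: square out of its flat slatted back, away from its mouth.
- rack: fixed wooden rack: base 130 x 90 x 10 mm and a board 36 mm wide, sloping at 35 degrees and rising towards the rack's +x. The board is narrower than the tray, so fingers can pass on either side of it; a 6 mm lip at the low end stops the tray. Origin: centre of the underside; the middle of the board's upper face is 95 mm above it.
- heel_a: D-shaped heel piece, 34 x 30 x 9 mm, hard slippery black rubber with a 3 mm cork layer on its back; loose in the full tray. Origin: in the middle of its rubber face; z points to its cork face (up at the start, must end down).
- heel_b: D-shaped heel piece, 34 x 30 x 9 mm, hard slippery black rubber with a 3 mm cork layer on its back; loose in the full tray. Origin: in the middle of its rubber face; z points to its cork face (up at the start, must end down).
- heel_c: D-shaped heel piece, 34 x 30 x 9 mm, hard slippery black rubber with a 3 mm cork layer on its back; loose in the full tray. Origin: in the middle of its rubber face; z points to its cork face (up at the start, must end down).
- tin: bystander, loose on the bench: polish tin, 75 mm across, 36 mm tall. Origin: its underside.
- brush: bystander, loose on the bench: wooden shoe brush, 50 x 140 x 44 mm. Origin: its underside.
- heel_stock: bystander, loose on the bench: dark wooden heel block, about 83 x 70 x 30 mm. Origin: its underside.

How it is judged:
On the way, in this order (a step that is already met when the one before it is completed fails the run):
1. the empty tray sits mouth-down, squarely on the full tray in the cradle (distance between cap_center and full_center below 0.014 m and angle between the z axis of cap_center and the z axis of full_center, either way round below 0.08 rad and z of cap_center in the frame of full_center above 0.007 m), for 0.2 s.
2. the clamp arm is down on the cap, the cradle not yet turned (all of step 1 and value of joint clamp below 0.06 rad and value of joint cradle below 0.3 rad), for 0.2 s.
3. the cradle is turned over with both trays still shut (all of step 1 and value of joint clamp below 0.1 rad and value of joint cradle above 3 rad), for 0.2 s.
At the end, for the whole second after the job is handed in: Cradle within 0.14 rad of its turned-over stop and still; clamp within 0.1 rad of shut; the former empty tray closed on the other (centres within 14 mm, 10 mm being fully shut, parallel within 0.08 rad); all three heel pieces inside the former empty tray, at rest, cork face down (within 20 degrees) (all of step 3 and x of heel_a in the frame of cap_center between -0.058 and 0.058 m and y of heel_a in the frame of cap_center between -0.028 and 0.028 m and z of heel_a in the frame of cap_center between -0.015 and 0.012 m and x of heel_b in the frame of cap_center between -0.058 and 0.058 m and y of heel_b in the frame of cap_center between -0.028 and 0.028 m and z of heel_b in the frame of cap_center between -0.015 and 0.012 m and x of heel_c in the frame of cap_center between -0.058 and 0.058 m and y of heel_c in the frame of cap_center between -0.028 and 0.028 m and z of heel_c in the frame of cap_center between -0.015 and 0.012 m and angle between each of heel_a, heel_b, heel_c's own z axis and vertical above 2.8 rad and linear speed of each of heel_a, heel_b, heel_c below 0.02 m/s and velocity of joint cradle between -0.05 and 0.05 rad/s); the robot touches nothing.
It fails at once if the tin is moved by more than 30 mm (distance of tin from where it was at the start of the episode above 0.03 m).
It fails at once if the brush is moved by more than 30 mm (distance of brush from where it was at the start of the episode above 0.03 m).
It fails at once if the heel stock is moved by more than 30 mm (distance of heel_stock from where it was at the start of the episode above 0.03 m).
It fails at once if the stack is turned (past 0.5 rad) before the clamp is down (value of joint cradle above 0.5 rad and value of joint clamp above 0.15 rad).
It also fails if it takes over 72 s, if anything falls off the work surface, if the arm or the gripper's body presses on something with over 40 N, if the wrist force passes 120 N, or if a joint passes its speed limit or range.

ROBOT

A 7-joint arm with a two-finger parallel gripper is mounted at the origin on the work surface. World frame = base frame: x ahead of the robot, y to its left, z up, the work surface at z = 0. Lengths are in m, angles in rad, forces in N, time in s.
With the tool pointing down it reaches from about 0.425 to 0.875 m from the base axis. Payload 4.7 kg.
Tool frame: the origin (TCP) lies on the centre line of the jaws, within the pads' length; the fingertips stand 19 mm ahead of it and the grasp point (between the pads) is the TCP; z points along the fingers, y is the line along which they close (so a half turn about z gives the same grasp; the last joint's range is limited). The gripper opens to 87 mm and grips with 3 to 60 N. Pads are 19 mm wide; open, the fingers measure 117 mm over their backs; the gripper's body (75 mm by 190 mm) begins 51 mm behind the grasp point.
Start: joints at [-1.295, 0.321, -0.07, 1.45, 0.023, 1.371, -0.057], TCP at [0.168, 0.628, 0.242] pointing down, gripper open.
Joint ranges: [-2.86, 2.86], [-0.3, 2.09], [-1.38, 1.24], [0.06, 2.45], [-1.56, 4.7], [0.09, 2.05], [-2.69, 2.69]. Speed limits (rad/s): [2.57, 2.57, 3.14, 3.14, 3.14, 3.14, 3.14].

INTERFACE

Orientations are given as [roll, pitch, yaw] about the fixed x, y, z axes, in that order (R = Rz(yaw) Ry(pitch) Rx(roll)).
In Python, from bench import robot gives the robot as it stands.
- The arm moves only by the tool jog_arm, never from a script. Its argument "rows" is a list of rows, each an object of numbers: "x", "y", "z": the shift along the tool's x, y, z in m; "ax", "ay", "az": the turn, a rotation vector about the tool's x, y, z in rad; "fingers": the closure, from 0 (fully open) to 1 (shut). A call has 1 to 12 rows; each row is the pose to reach, as a shift and turn from the pose commanded when the call began, along the tool's axes at that moment; what a row does not reach only later rows make up. A row lasts 1/10 s, in which the tool goes at most 50 mm and 8.59 degrees, less where a joint would pass 70% of its speed; a pose out of reach is approached as far as the arm can. A call with a gripper value outside its range is refused whole. The fingers move at their own pace and stop on an object; "squeeze" is the grip in N (left out, the last holds). Time passes only in rows, so rows that repeat a pose let the fingers close. It gives the time, the measured TCP pose, the force, the opening and the grip force at its end, in the units of the state.
- robot.state(): the state, without advancing time (a new reading comes with each control period).
- robot.read_camera(name): name is "scene" or "top" or "wrist"; returns the picture (420x560x3 uint8, blue, green, red); there is no depth.
- robot.get_calibration(name): a dict with "fx", "fy", "cx", "cy" (pixels), "k1" (the pictures are not rectified: a ray, as slopes to the right and down, at radius r is drawn at 1 + k1 r^2 times it, then the intrinsics apply), "xyz" and "rotation" of the camera in the world. Camera axes: x right, y up, looking along -z (the intrinsics and any distortion apply to the point x, -y, -z); pixel columns grow to the right and rows downward; lengths in m; the calibration is good to about 2 mm. A picture is of the moment at which its call begins: read the wrist's pose just before it. get_calibration takes no time and is no camera call; for the wrist camera it gives the pose at the moment of the call.
- robot.finish_job(): hands the job in; it is judged then, once.
Trained networks look in the newest picture that a camera, given by its name, has taken for a name from the list of things; names that differ only in an ending like _2 or _b are one class to them, and where a whole thing is asked for, a point or a joint stands for the part that bears it (a point fixed in the world has none). Each returns a list of dicts, best first, with "confidence" (0 to 1); they miss things now and then, are a little off and sometimes report something else, mostly with a low value. They report only what shows in the picture. A call takes as long as a camera call.
- robot.spot_in(camera, name): "rect" ([centre column, centre row, width, height] in pixels, round what is visible of it).
- robot.trace(camera, name): "mask" (420x560 bool, what is visible of it) and "rect" ([centre column, centre row, width, height] in pixels, round what is visible of it).
- robot.tip_of(camera, name): "point" ([column, row] in pixels: a listed point, or the origin of a listed thing).
The state is a dict: "time_s": time; "q": joint angles; "qvel": joint speeds; "effort": joint torques, N m; "tcp_pos": TCP position; "tool_rot": TCP orientation; "contact_force": force on the tool from outside, world axes, zero at the start; "ft_torque": the same for the moment, N m; "gripper_width": opening from 0.0 (shut) to 1.0 (fully open); "grasp_force": force on a finger pad.
Only numpy, scipy, OpenCV 4.12 (cv2) and the standard library are available. Lean on these libraries where they do the work, as an engineer would, in place of code of your own. Each camera call takes 0.05 s, during which the arm holds its last target. There are 200 camera calls.

## Working session

There is one attempt and no reset: what is moved stays moved. The work goes in short steps, Python scripts to look and compute and a tool call to move; the robot and the scene stay as the last step left them, time stands still between calls to the robot, and variables do not carry over. Pictures are saved under pics/ and viewed, at most 10 in all, crops included, and the job is handed in when it is done.

Besides the shell and the picture viewer there is one more tool, called after "Request:" as name(argument=value, ...) on one line, values as JSON. jog_arm: Moves the arm, as the interface text tells. Its arguments: {"type":"object","properties":{"rows":{"type":"array","items":{"type":"object","properties":{"x":{"type":"number"},"y":{"type":"number"},"z":{"type":"number"},"ax":{"type":"number"},"ay":{"type":"number"},"az":{"type":"number"},"fingers":{"type":"number"}}}},"squeeze":{"type":"number"}},"required":["rows"]}

```bash
ls; mkdir -p pics; cat > h.py <<'E'
import numpy as np, cv2
from scipy.spatial.transform import Rotation as R
from scipy.optimize import least_squares
from bench import robot
def Rm(c):
    r=np.array(c["rotation"],float)
    return r if r.shape==(3,3) else R.from_euler('xyz',r).as_matrix()
def proj(c,P):
    p=(np.atleast_2d(P)-np.array(c["xyz"]))@Rm(c)
    u=p[:,0]/-p[:,2]; v=-p[:,1]/-p[:,2]
    s=1+c["k1"]*(u*u+v*v)
    return np.c_[c["fx"]*u*s+c["cx"],c["fy"]*v*s+c["cy"]]
def ray(c,px):
    d=np.array([(px[0]-c["cx"])/c["fx"],(px[1]-c["cy"])/c["fy"]]); w=d.copy()
    for _ in range(20): w=d/(1+c["k1"]*(w@w))
    return np.array(c["xyz"]),Rm(c)@np.array([w[0],-w[1],-1])
def atz(c,px,z):
    o,d=ray(c,px); return o+d*(z-o[2])/d[2]
def tri(obs):
    A=np.zeros((3,3));b=np.zeros(3)
    for c,px in obs:
        o,d=ray(c,px); d=d/np.linalg.norm(d); M=np.eye(3)-np.outer(d,d); A+=M;b+=M@o
    X=np.linalg.solve(A,b)
    return X,[np.round(proj(c,X)[0]-px,1) for c,px in obs]
E
python3 - <<'E'
from h import *
ims={}
for n in("scene","top"):
    im=robot.read_camera(n); c=robot.get_calibration(n); print(n,c)
    cv2.imwrite(f"pics/{n}0.png",im)
    for k in("stand","pivot","crank_grip","clamp_hinge","clamp_bar","full_center","cap_center","rack","heel_a","tin","brush","heel_stock"):
        r=robot.tip_of(n,k); print(k,[(np.round(a["point"],1).tolist(),round(a["confidence"],2)) for a in r[:3]])
print(robot.state())
E
```

```text
pics
scene {'fx': 421.70767354623746, 'fy': 421.70767354623746, 'cx': 283.080022614897, 'cy': 206.20806961499164, 'k1': -0.006478170590833626, 'xyz': array([ 1.29962282, -0.00823621,  0.64283365]), 'rotation': array([ 0.93493404, -0.00183347,  1.51326175])}
stand [([219.0, 235.0], 0.66), ([311.3, 190.9], 0.64)]
pivot [([265.8, 162.0], 0.32)]
crank_grip [([266.4, 162.5], 0.31)]
clamp_hinge [([250.9, 192.6], 0.74)]
clamp_bar [([265.5, 161.5], 0.48)]
full_center [([215.1, 202.8], 0.81)]
cap_center [([398.5, 212.6], 0.86)]
rack [([393.7, 246.1], 0.57)]
heel_a [([215.3, 202.6], 0.72), ([200.6, 203.3], 0.48), ([234.7, 203.3], 0.48)]
tin [([166.5, 302.2], 0.58)]
brush [([297.9, 309.8], 0.67)]
heel_stock [([309.1, 193.6], 0.84)]
top {'fx': 485.2357962520051, 'fy': 485.2357962520051, 'cx': 278.1037981655202, 'cy': 208.58497624141052, 'k1': 0.05396535563688329, 'xyz': array([0.48176859, 0.02140468, 0.99932173]), 'rotation': array([ 0.09909027,  0.0170246 , -1.59963193])}
stand [([344.8, 228.5], 0.79)]
pivot [([353.4, 231.7], 0.72), ([335.0, 223.4], 0.35)]
crank_grip [([428.9, 257.5], 0.58)]
cl
[... 395 characters left out ...]
ray([-1.29492501,  0.32104255, -0.07009115,  1.45048571,  0.02260914,
        1.37079124, -0.05691369]), 'qvel': array([-1.13933834e-03,  5.86198095e-05, -5.89457962e-04,  9.66823924e-04,
        1.59352348e-03,  3.54987449e-04,  8.37121182e-04]), 'effort': array([ 2.60515717e-04, -4.91101241e+01, -4.03037053e-01, -3.12769711e+01,
       -6.36482611e-02,  3.39279254e-02,  3.13371038e-05]), 'tcp_pos': array([0.16825327, 0.62787487, 0.24156599]), 'tool_rot': array([3.14153143e+00, 5.38555065e-05, 2.87981977e+00]), 'contact_force': array([-0.42719399,  1.2640767 ,  0.39754633]), 'ft_torque': array([-0.01956045,  0.01501388, -0.02636131]), 'grasp_force': 0.0, 'gripper_width': 0.9994119109156417}
```

View pics/scene0.png

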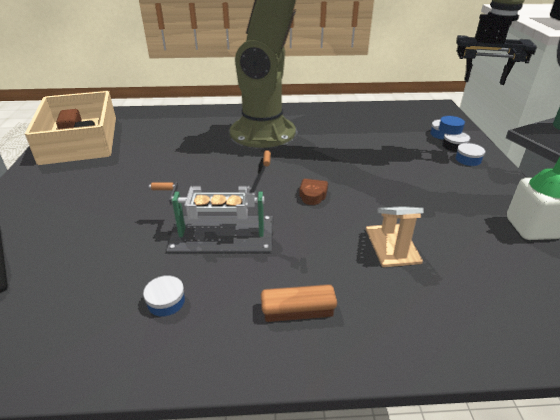

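View pics/top0.png

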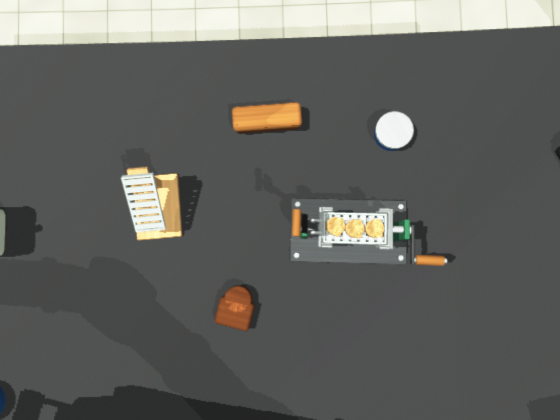

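The scene picture shows the stand at about (220,215) with the crank on the left (162,186), the clamp up at (266,160), and the tray edge-on on its rack at (400,211), rising towards the camera. The top picture shows the full tray at (356,228), the crank grip at (430,260), the clamp bar at (297,222), the cap at (143,204), the brush at (267,117), the tin at (394,130) and the heel block at (236,308). The network mistook some points in the scene view: the grip there is at (162,186).

```bash
cat >> h.py <<'E'
def rel(P,Rt):
    s=robot.state(); R0=R.from_euler('xyz',s["tool_rot"]); 
    d=R0.inv().apply(np.array(P)-s["tcp_pos"]); w=(R0.inv()*Rt).as_rotvec()
    print("shift",np.round(d,4),"turn",np.round(w,4),"deg",round(np.degrees(np.linalg.norm(w)),1))
E
python3 - <<'E'
from h import *
cs=robot.get_calibration("scene");ct=robot.get_calibration("top")
for n,a,b in(("full",(215.1,202.8),(354.6,228.4)),("cap",(398.5,212.6),(143.2,204)),("grip",(162,186),(430,260)),("bar",(265.5,161.5),(297,222)),("rack",(393.7,246.1),(156.8,206.7)),("stand",(219,235),(344.8,228.5)),("hinge",(250.9,192.6),(317.2,228))):
    X,e=tri([(cs,a),(ct,b)]); print(n,np.round(X,4),e)
print("stand corners",[np.round(atz(ct,p,.008),4).tolist() for p in((297,204),(401,206),(297,255),(401,255))])
print("tray top corners z~.13 hi, .07 lo",[np.round(atz(ct,p,z),4).tolist() for p,z in(((123,178),.13),((155,175),.13),((132,235),.07),((164,232),.07))])
print("others",[np.round(atz(ct,p,z),3).tolist() for p,z in(((394,130),.036),((267,117),.044),((236,308),.03))])
# wrist camera offset in tool
c=robot.get_calibration("wrist"); s=robot.state(); R0=R.from_euler('xyz',s["tool_rot"])
print("wrist cam in tool",R0.inv().apply(np.array(c["xyz"])-s["tcp_pos"]).round(3),"\n",(R0.inv().as_matrix()@Rm(c)).round(3),c["fx"])
E
```

```text
full [ 0.5312 -0.1112  0.0898] [array([1.6, 0.1]), array([ 2. , -0.1])]
cap [0.5886 0.2863 0.0901] [array([ 1. , -0.2]), array([1.1, 0.2])]
grip [ 0.469  -0.2409  0.0984] [array([0.2, 0. ]), array([ 0.2, -0. ])]
bar [0.5386 0.001  0.1971] [array([0.6, 0. ]), array([ 0.7, -0. ])]
rack [ 0.5935  0.2874 -0.0031] [array([ 0.1, -0. ]), array([0.1, 0. ])]
stand [ 5.366e-01 -1.070e-01  1.000e-04] [array([2.9, 0.1]), array([ 3.3, -0.2])]
hinge [ 0.5324 -0.0351  0.1157] [array([-0.5, -0. ]), array([-0.6,  0. ])]
stand corners [[0.5891, -0.0036, 0.008], [0.5784, -0.2152, 0.008], [0.4849, -0.0002, 0.008], [0.4791, -0.2097, 0.008]]
tray top corners z~.13 hi, .07 lo [[0.6328, 0.313, 0.13], [0.6366, 0.2552, 0.13], [0.5323, 0.3157, 0.07], [0.5362, 0.2546, 0.07]]
others [[0.73, -0.202, 0.036], [0.763, 0.052, 0.044], [0.385, 0.124, 0.03]]
wrist cam in tool [ 0.08  -0.    -0.144] 
 [[ 0.     0.957  0.29 ]
 [ 1.    -0.    -0.001]
 [-0.     0.29  -0.957]] 365.87549198948
```

```bash
cat >> h.py <<'E'
def Rrack(yaw=0.,t=np.radians(35)):
    a,b=np.sin(t),np.cos(t)
    return R.from_euler('z',yaw)*R.from_matrix(np.array([[-b,0,-a],[0,1,0],[a,0,-b]]).T)
E
python3 - <<'E'
from h import *
Rt=Rrack(0.03); C=np.array([.588,.286,.092])
rel(C-.13*Rt.apply([0,0,1]),Rt)
E
```

```text
shift [-0.4225 -0.2431  0.0431] turn [-0.0891 -0.6064 -0.2826] deg 38.7
```

Request:
jog_arm(rows=[{"x":-0.04,"y":-0.023,"z":0.0},{"x":-0.08,"y":-0.046,"z":0.0},{"x":-0.12,"y":-0.07,"z":0.005,"ax":-0.015,"ay":-0.1,"az":-0.047},{"x":-0.16,"y":-0.093,"z":0.01,"ax":-0.03,"ay":-0.2,"az":-0.094},{"x":-0.2,"y":-0.116,"z":0.015,"ax":-0.045,"ay":-0.3,"az":-0.14},{"x":-0.24,"y":-0.14,"z":0.02,"ax":-0.06,"ay":-0.4,"az":-0.19},{"x":-0.28,"y":-0.163,"z":0.025,"ax":-0.075,"ay":-0.5,"az":-0.235},{"x":-0.32,"y":-0.186,"z":0.03,"ax":-0.089,"ay":-0.606,"az":-0.283},{"x":-0.36,"y":-0.21,"z":0.035,"ax":-0.089,"ay":-0.606,"az":-0.283},{"x":-0.4,"y":-0.23,"z":0.04,"ax":-0.089,"ay":-0.606,"az":-0.283},{"x":-0.423,"y":-0.243,"z":0.043,"ax":-0.089,"ay":-0.606,"az":-0.283},{"x":-0.423,"y":-0.243,"z":0.043,"ax":-0.089,"ay":-0.606,"az":-0.283}])

```text
validation failed for argument at $.ro...
```

```bash
python3 - <<'E'
from h import *
im=robot.read_camera("wrist"); c=robot.get_calibration("wrist"); cv2.imwrite("pics/w1.png",im)
Rt=Rrack(0.03); C=np.array([.588,.286,.092]); rel(C-.13*Rt.apply([0,0,1]),Rt)
print(robot.state()["tcp_pos"],robot.state()["q"].round(2))
print(robot.tip_of("wrist","cap_center"),proj(c,C))
t=robot.trace("wrist","cap_center")
for a in t[:2]:
    print(a["confidence"],a["rect"]); m=a["mask"].astype(np.uint8)
    k,_=cv2.findContours(m,0,2); k=max(k,key=cv2.contourArea); print(cv2.minAreaRect(k),cv2.approxPolyDP(k,8,True)[:,0].tolist())
np.savez("w1.npz",m=t[0]["mask"],**{k:np.array(v) for k,v in c.items()})
E
```

```text
shift [-0.4225 -0.2431  0.0431] turn [-0.089  -0.6064 -0.2826] deg 38.7
[0.16824159 0.62787581 0.24158789] [-1.29  0.32 -0.07  1.45  0.02  1.37 -0.06]
[] [[105.85174458 568.02954407]]Traceback (most recent call last):
  File "<stdin>", line 10, in <module>
IndexError: list index out of range
```

View pics/w1.png

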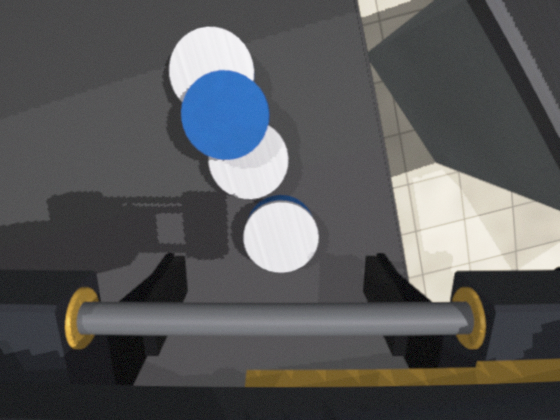

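The move was refused, so the wrist picture is only the start view: background tins at (225,115), with the fingers at (175,280) and (380,280). I'll retry with every field given.

Request:
jog_arm(rows=[{"x":-0.04,"y":-0.023,"z":0.001,"ax":0.0,"ay":0.0,"az":0.0,"fingers":0.0},{"x":-0.08,"y":-0.046,"z":0.002,"ax":0.0,"ay":0.0,"az":0.0,"fingers":0.0},{"x":-0.12,"y":-0.07,"z":0.005,"ax":-0.015,"ay":-0.1,"az":-0.047,"fingers":0.0},{"x":-0.16,"y":-0.093,"z":0.01,"ax":-0.03,"ay":-0.2,"az":-0.094,"fingers":0.0},{"x":-0.2,"y":-0.116,"z":0.015,"ax":-0.045,"ay":-0.3,"az":-0.14,"fingers":0.0},{"x":-0.24,"y":-0.14,"z":0.02,"ax":-0.06,"ay":-0.4,"az":-0.19,"fingers":0.0},{"x":-0.28,"y":-0.163,"z":0.025,"ax":-0.075,"ay":-0.5,"az":-0.235,"fingers":0.0},{"x":-0.32,"y":-0.186,"z":0.03,"ax":-0.089,"ay":-0.606,"az":-0.283,"fingers":0.0},{"x":-0.36,"y":-0.21,"z":0.035,"ax":-0.089,"ay":-0.606,"az":-0.283,"fingers":0.0},{"x":-0.4,"y":-0.23,"z":0.04,"ax":-0.089,"ay":-0.606,"az":-0.283,"fingers":0.0},{"x":-0.423,"y":-0.243,"z":0.043,"ax":-0.089,"ay":-0.606,"az":-0.283,"fingers":0.0},{"x":-0.423,"y":-0.243,"z":0.043,"ax":-0.089,"ay":-0.606,"az":-0.283,"fingers":0.0}])

```text
time_s: 2.65
tcp_pos: [0.5163, 0.2787, 0.1983]
tool_rot: [-3.141, 0.61, -3.119]
contact_force: [0.3, 0.5, -0.3]
gripper_width: 1.002
grasp_force: 0.0
```

```bash
python3 - <<'E'
from h import *
im=robot.read_camera("wrist"); c=robot.get_calibration("wrist"); cv2.imwrite("pics/w2.png",im)
Rt=Rrack(0.03); C=np.array([.588,.286,.092]); rel(C-.13*Rt.apply([0,0,1]),Rt)
print(robot.state()["tcp_pos"],robot.state()["q"].round(2))
print(robot.tip_of("wrist","cap_center"),proj(c,C))
t=robot.trace("wrist","cap_center")
for a in t[:2]:
    print(a["confidence"],a["rect"]); m=a["mask"].astype(np.uint8)
    k,_=cv2.findContours(m,0,2); k=max(k,key=cv2.contourArea); print(cv2.minAreaRect(k),cv2.approxPolyDP(k,8,True)[:,0].tolist())
E
```

```text
shift [ 0.0012  0.0023 -0.0008] turn [-0.0021 -0.0007 -0.0037] deg 0.2
[0.51496753 0.28148155 0.19856361] [-1.   -0.1   0.21  2.13  0.65  0.75  0.4 ]
[{'point': [280.3, 218.3], 'confidence': 0.58}] [[278.55491324 208.79548724]]
0.92 [280.8, 212.6, 81.3, 151.1]
((278.5, 213.5), (149.0, 77.0), 90.0) [[315, 139], [240, 143], [250, 287], [317, 285]]
```

View pics/w2.png

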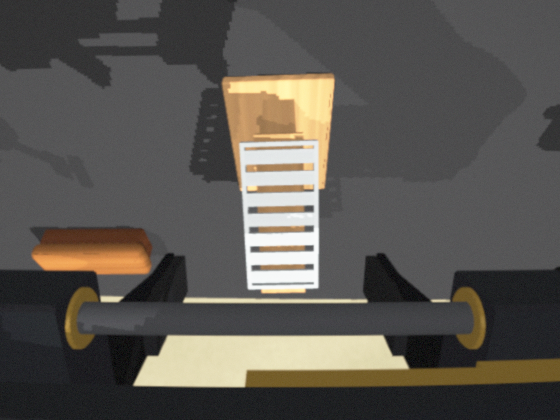

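The tray's slatted back fills (241,143)–(319,290), and the gripper is lined up with it. I'll solve its pose from these corners.

```bash
cat >> h.py <<'E'
def pnp(c,obj,px):
    d=[]
    for p in px:
        o,r=ray(c,p); q=Rm(c).T@r; d.append([q[0],-q[1]])
    ok,rs,ts,er=cv2.solvePnPGeneric(np.array(obj,float),np.array(d),np.eye(3),None,flags=cv2.SOLVEPNP_IPPE)
    out=[]
    F=np.diag([1,-1,-1.])
    for r,t,e in zip(rs,ts,er):
        out.append((Rm(c)@F@cv2.Rodrigues(r)[0],np.array(c["xyz"])+Rm(c)@F@t[:,0],e*c["fx"]))
    return out
E
python3 - <<'E'
from h import *
im=cv2.imread("pics/w2.png"); c=robot.get_calibration("wrist")
# top of image = low end => tray -x ; right = +world y
px=np.array([[241,143],[318,140],[319,289],[247,291]],np.float32)
g=cv2.cvtColor(im,6); p=[]
obj=[[-.058,-.028,.005],[-.058,.028,.005],[.058,.028,.005],[.058,-.028,.005]]
for Rr,t,e in pnp(c,obj,px): print(t.round(4),Rr.round(3).tolist(),e)
# constrained fit: pitch 35deg, x,y,z,yaw
O=np.array(obj)
def f(v):
    r=R.from_euler('z',v[3])*R.from_euler('y',-np.radians(35))
    return (proj(c,v[:3]+r.apply(O))-px).ravel()
s=least_squares(f,[.588,.286,.092,0]); print(s.x.round(4),s.fun.round(1))
ct=robot.get_calibration("top");cs=robot.get_calibration("scene")
print(proj(ct,s.x[:3]),proj(cs,s.x[:3]))
r=R.from_euler('z',s.x[3])*R.from_euler('y',-np.radians(35))
print("top corners",proj(ct,s.x[:3]+r.apply(O)).round(0).tolist())
E
```

```text
[0.5813 0.2915 0.1088] [[0.111, 0.776, 0.621], [0.978, 0.025, -0.207], [-0.177, 0.63, -0.756]] [84.96910598]
[0.5747 0.2905 0.1023] [[-0.282, 0.385, 0.879], [0.953, 0.006, 0.303], [0.112, 0.923, -0.368]] [85.5577498]
[0.5862 0.2915 0.1019 0.0667] [-1.5 -0.2  1.2  0.6 -0.6  0.1  0.9 -0.6]
[[139.66584718 204.89626948]] [[402.41426559 207.29821533]]
top corners [[161.0, 231.0], [131.0, 234.0], [116.0, 180.0], [147.0, 177.0]]
```

```bash
python3 - <<'E'
from h import *
out=[]
T=robot.read_camera("top");S=robot.read_camera("scene");W=cv2.imread("pics/w2.png")
cw,ct,cs=[robot.get_calibration(k) for k in("wrist","top","scene")]
for n in("top","scene"):
    t=robot.trace(n,"cap_center")
    for a in t[:1]:
        k,_=cv2.findContours(a["mask"].astype(np.uint8),0,2); k=max(k,key=cv2.contourArea); print(n,a["confidence"],cv2.approxPolyDP(k,3,True)[:,0].tolist())
a=cv2.resize(T[160:250,105:195],(396,396),interpolation=cv2.INTER_CUBIC)
b=cv2.resize(S[190:270,360:440],(396,396),interpolation=cv2.INTER_CUBIC)
cv2.imwrite("pics/c1.png",np.hstack([a,b]))
E
```

```text
top 0.68 [[153, 172], [122, 178], [137, 231], [164, 228]]
scene 0.69 [[304, 179], [300, 187], [303, 201], [320, 203], [326, 196], [327, 183]]
```

View pics/c1.png

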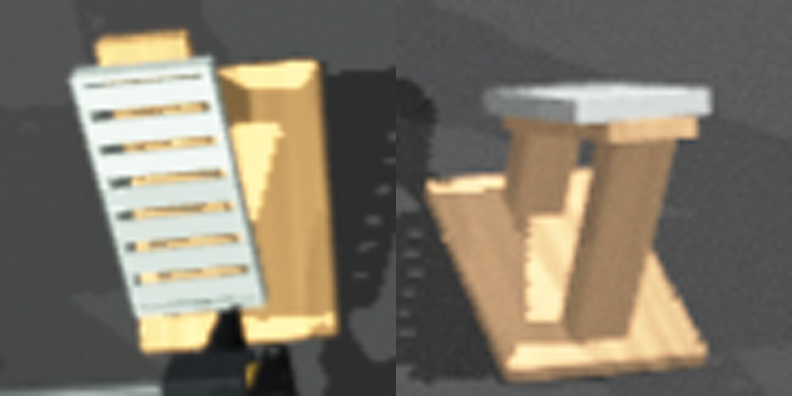

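Crop, left (top view): tray back corners at about (121,176), (152,172), (166,229), (137,232). Right (scene view): high-end corners at (397,210) and (424,208), low corner at (378,209). I'll fit all views jointly.

```bash
python3 - <<'E'
from h import *
cw,ct,cs=[robot.get_calibration(k) for k in("wrist","top","scene")]
lm,lp,hp,hm=O=np.array([[-.058,-.028,.005],[-.058,.028,.005],[.058,.028,.005],[.058,-.028,.005]])
V=[(cw,O,np.array([[241,143],[318,140],[319,289],[247,291]]),1.5),
 (ct,np.array([lm,lp,hp,hm]),np.array([[165.7,228.9],[136.8,231.6],[121.4,176.4],[151.6,172.5]]),1.),
 (cs,np.array([hm,hp,lm]),np.array([[396.8,209.8],[423.6,207.8],[378,208.6]]),1.)]
def fit(use,pitch):
    def f(v):
        r=R.from_euler('z',v[3])*R.from_euler('y',-(v[4] if pitch else np.radians(35)))
        return np.concatenate([((proj(c,v[:3]+r.apply(o))-p)/w).ravel() for c,o,p,w in use])
    s=least_squares(f,[.588,.286,.092,0.05]+([.6] if pitch else []),loss='soft_l1'); print(s.x.round(4),f(s.x).round(1).tolist())
fit(V,0);fit(V,1);fit(V[:1],0);fit(V[1:],0);fit(V[1:2],0)
E
```

```text
[0.5911 0.2889 0.097  0.0513] [-2.7, 0.2, -2.3, 1.5, -4.5, -1.4, -2.4, -2.3, -3.4, 0.0, -3.7, -0.3, -2.6, 0.5, -1.7, 1.9, 1.7, 0.1, 1.8, 0.3, 2.1, -0.3]
[0.5913 0.2889 0.0968 0.0488 0.6256] [-2.5, 0.0, -2.3, 1.4, -4.5, -1.1, -2.5, -2.1, -3.4, -0.2, -3.6, -0.6, -2.7, 0.6, -1.7, 2.1, 1.7, -0.2, 1.7, 0.0, 2.2, 0.2]
[0.5857 0.292  0.102  0.0702] [-1.1, -0.1, 0.7, 0.3, -0.4, 0.1, 0.6, -0.4]
[0.592  0.2835 0.0981 0.0779] [-0.1, -1.0, -0.3, -0.5, -0.5, 0.3, 0.4, 0.9, 0.0, 0.2, -0.1, -0.0, -0.5, -0.1]
[0.5903 0.2796 0.1109 0.0775] [0.3, -0.5, -0.3, -0.0, -0.7, -0.0, 0.7, 0.6]
```

```bash
cat >> h.py <<'E'
lm,lp,hp,hm=OB=np.array([[-.058,-.028,.005],[-.058,.028,.005],[.058,.028,.005],[.058,-.028,.005]])
def quad(im,roi):
    x0,y0,x1,y1=roi; h=cv2.cvtColor(im,cv2.COLOR_BGR2HSV); m=((h[...,1]<60)&(h[...,2]>130)).astype(np.uint8)
    z=np.zeros_like(m); z[y0:y1,x0:x1]=m[y0:y1,x0:x1]; z=cv2.morphologyEx(z,3,np.ones((15,15)))
    k,_=cv2.findContours(z,0,2); k=cv2.convexHull(max(k,key=cv2.contourArea))
    return cv2.approxPolyN(k,4,ensure_convex=True).reshape(-1,2) if hasattr(cv2,'approxPolyN') else cv2.approxPolyDP(k,8,True)[:,0]
E
python3 - <<'E'
from h import *
cw=robot.get_calibration("wrist"); im=robot.read_camera("wrist"); print(robot.state()["tcp_pos"])
q=quad(im,(200,100,360,300)).astype(float); print(q)
P=proj(cw,np.array([.592,.2835,.098])+(R.from_euler('z',.078)*R.from_euler('y',-np.radians(35))).apply(OB)); print(P.round(1))
q=np.array([q[np.argmin(((q-p)**2).sum(1))] for p in P])
def f(v):
    r=R.from_euler('z',v[3])*R.from_euler('y',-np.radians(35)); return (proj(cw,v[:3]+r.apply(OB))-q).ravel()
s=least_squares(f,[.588,.286,.092,.05]); print(s.x.round(4),s.fun.round(1))
E
```

```text
[0.51337056 0.28484043 0.19870119]
[[359. 299.]
 [200. 299.]
 [230. 144.]
 [307. 142.]]
[[227.7 145.8]
 [305.2 143.1]
 [307.1 288. ]
 [238.3 289.4]]
[0.5607 0.2861 0.1268 0.1016] [ -7.1  -4.6   8.1  -7.6 -39.8   5.7  39.1   8.1]
```

```bash
python3 - <<'E'
from h import *
Rt=Rrack(.075); C=np.array([.592,.2845,.098])
for d in(.05,.012): rel(C-d*Rt.apply([0,0,1]),Rt)
E
```

```text
shift [-0.0066 -0.0041  0.0776] turn [-0.0245 -0.0003 -0.0349] deg 2.4
shift [-0.0066 -0.0032  0.1156] turn [-0.0245 -0.0003 -0.0349] deg 2.4
```

Request:
jog_arm(rows=[{"x":-0.0066,"y":-0.004,"z":0.03,"ax":-0.0245,"ay":0.0,"az":-0.035,"fingers":0.0},{"x":-0.0066,"y":-0.004,"z":0.06,"ax":-0.0245,"ay":0.0,"az":-0.035,"fingers":0.0},{"x":-0.0066,"y":-0.004,"z":0.078,"ax":-0.0245,"ay":0.0,"az":-0.035,"fingers":0.0},{"x":-0.0066,"y":-0.004,"z":0.078,"ax":-0.0245,"ay":0.0,"az":-0.035,"fingers":0.0},{"x":-0.0066,"y":-0.004,"z":0.078,"ax":-0.0245,"ay":0.0,"az":-0.035,"fingers":0.0},{"x":-0.0066,"y":-0.004,"z":0.078,"ax":-0.0245,"ay":0.0,"az":-0.035,"fingers":0.0}])

```text
time_s: 3.65
tcp_pos: [0.564, 0.2823, 0.1396]
tool_rot: [3.14, 0.612, -3.068]
contact_force: [1.2, -0.6, -0.4]
gripper_width: 1.005
grasp_force: 0.0
```

```bash
python3 - <<'E'
from h import *
im=robot.read_camera("wrist"); cw=robot.get_calibration("wrist")
P=proj(cw,np.array([.592,.2845,.098])+(R.from_euler('z',.075)*R.from_euler('y',-np.radians(35))).apply(OB)); print(P.round(1),robot.state()["tcp_pos"])
for p in P: cv2.circle(im,tuple(int(v) for v in p.round()),3,(0,0,255),1)
cv2.imwrite("pics/w3.png",im)
Rt=Rrack(.075); C=np.array([.592,.2845,.098]); rel(C-.012*Rt.apply([0,0,1]),Rt)
E
```

```text
[[220.8 145.8]
 [330.1 145.6]
 [321.8 339. ]
 [229.5 339.2]] [0.56405418 0.28226646 0.13978198]
shift [0.001  0.0001 0.0383] turn [ 0.0007  0.0009 -0.0013] deg 0.1
```

View pics/w3.png

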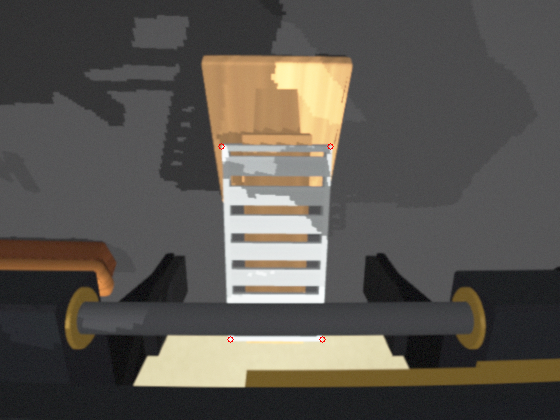

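The predicted corners lie on the tray's back to within 2 px, with the tray centred between the fingers. Next I descend and grip.

Request:
jog_arm(rows=[{"x":0.001,"y":0.0,"z":0.02,"ax":0.0,"ay":0.0,"az":0.0,"fingers":0.0},{"x":0.001,"y":0.0,"z":0.038,"ax":0.0,"ay":0.0,"az":0.0,"fingers":0.0},{"x":0.001,"y":0.0,"z":0.038,"ax":0.0,"ay":0.0,"az":0.0,"fingers":0.0},{"x":0.001,"y":0.0,"z":0.038,"ax":0.0,"ay":0.0,"az":0.0,"fingers":0.3},{"x":0.001,"y":0.0,"z":0.038,"ax":0.0,"ay":0.0,"az":0.0,"fingers":0.6},{"x":0.001,"y":0.0,"z":0.038,"ax":0.0,"ay":0.0,"az":0.0,"fingers":0.6},{"x":0.001,"y":0.0,"z":0.038,"ax":0.0,"ay":0.0,"az":0.0,"fingers":0.6},{"x":0.001,"y":0.0,"z":0.038,"ax":0.0,"ay":0.0,"az":0.0,"fingers":0.6}], squeeze=25)

```text
time_s: 4.5
tcp_pos: [0.5851, 0.2833, 0.1074]
tool_rot: [3.14, 0.611, -3.069]
contact_force: [-1.8, -1.0, 1.2]
gripper_width: 0.639
grasp_force: 25.0
```

Request:
jog_arm(rows=[{"x":0.0,"y":0.0,"z":-0.02,"ax":0.0,"ay":0.0,"az":0.0,"fingers":0.6},{"x":0.0,"y":0.0,"z":-0.05,"ax":0.0,"ay":0.0,"az":0.0,"fingers":0.6},{"x":0.0,"y":0.0,"z":-0.08,"ax":0.0,"ay":0.0,"az":0.0,"fingers":0.6},{"x":0.0,"y":0.0,"z":-0.1,"ax":0.0,"ay":0.0,"az":0.0,"fingers":0.6},{"x":0.0,"y":0.0,"z":-0.1,"ax":0.0,"ay":0.0,"az":0.0,"fingers":0.6}])

```text
time_s: 5.0
tcp_pos: [0.5277, 0.2799, 0.1913]
tool_rot: [3.137, 0.613, -3.069]
contact_force: [0.7, 0.3, -0.5]
gripper_width: 0.639
grasp_force: 25.0
```

```bash
python3 - <<'E'
from h import *
T=cv2.imread("pics/top0.png");S=cv2.imread("pics/scene0.png")
a=cv2.resize(T[190:275,285:455],None,fx=4.7,fy=4.7,interpolation=cv2.INTER_CUBIC)[:, :800]
b=cv2.resize(S[150:255,145:280],(514,400-0),interpolation=cv2.INTER_CUBIC) 
b=cv2.resize(S[145:205+50,145:280],None,fx=1,fy=1)
a=cv2.resize(T[190:275,285:455],(600,300),interpolation=cv2.INTER_CUBIC)
b=cv2.resize(S[145:205,145:280],(675,300),interpolation=cv2.INTER_CUBIC)
o=np.zeros((600,675,3),np.uint8); o[:300,:600]=a; o[300:]=b
cv2.imwrite("pics/c2.png",o)
print(robot.state()["tcp_pos"],robot.state()["gripper_width"])
E
```

```text
[0.52767184 0.27988558 0.19130945] 0.6391843960016106
```

View pics/c2.png

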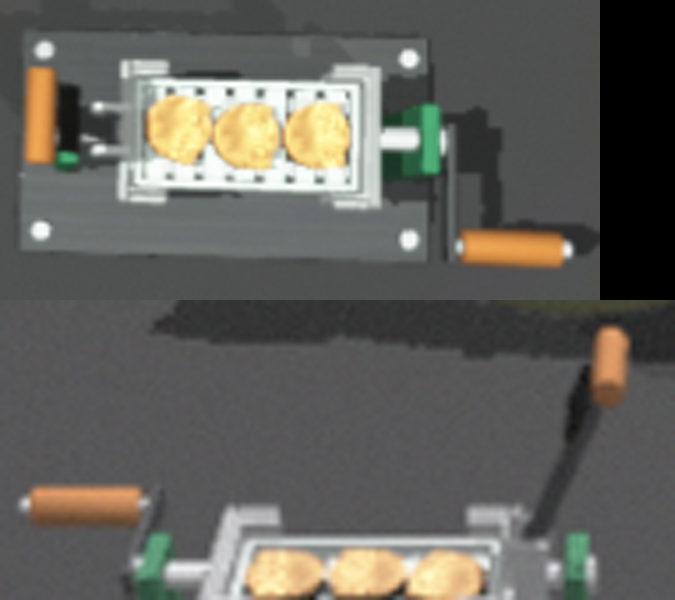

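Crop: the full tray rim runs in the top view from (137,78) to (360,192) in crop pixels, and the base plate, grip (513,248) and bar (41,115) are clear. In the scene half the grip is at (86,505) and the bar at (610,366). I'll fit the stand pose to these.

```bash
python3 - <<'E'
from h import *
cw,ct,cs=[robot.get_calibration(k) for k in("wrist","top","scene")]
tp=lambda *p:np.array(p)/3.529+[285,190]
sp=lambda *p:(np.array(p)-[0,300])/5+[145,145]
base=[[.065,.1175,.008],[.065,-.1175,.008],[-.065,.1175,.008],[-.065,-.1175,.008]]
rim=[[.028,.058,.1],[.028,-.058,.1],[-.028,.058,.1],[-.028,-.058,.1]]
grip=[[-.055,-.136,.1]]
bar=lambda t:[[0,.074-.095*np.cos(t),.118+.095*np.sin(t)]]
def f(v,raw=0):
    g=lambda P:v[:3]*[1,1,0]+R.from_euler('z',v[2]).apply(P)
    r=[proj(ct,g(base))-tp((25,30),(428,40),(20,250),(428,262)),
       proj(ct,g(rim))-tp((137,78),(360,85),(135,187),(360,192)),
       proj(ct,g(grip))-tp((513,248)),proj(ct,g(bar(v[3])))-tp((41,115)),
       proj(cs,g(grip))-sp((86,505)),proj(cs,g(bar(v[3])))-sp((610,366))]
    return np.concatenate(r).ravel()
s=least_squares(f,[.532,-.106,-.04,1.8],loss='soft_l1'); print(s.x.round(4));print(f(s.x).reshape(-1,2).round(1).tolist())
E
```

```text
[ 0.5308 -0.1072 -0.0549  1.9663]
[[-0.2, -0.7], [0.8, -0.8], [-0.3, 0.6], [0.9, 0.4], [0.1, 0.3], [-0.1, -0.2], [0.2, -0.4], [-0.2, -0.1], [-0.4, 0.0], [-0.1, 0.1], [0.3, -0.7], [0.0, -0.8]]
```

```bash
cat >> h.py <<'E'
ST=np.array([.5308,-.1072,0]); SY=-.0549
def sw(p): return ST+R.from_euler('z',SY).apply(p)
def Rst(): return R.from_euler('z',SY)*R.from_matrix(np.array([[0,1,0],[1,0,0],[0,0,-1.]]).T)
E
python3 - <<'E'
from h import *
rel(sw([0,0,.117+.16]),Rst()); s=robot.state(); print(s["tcp_pos"],s["q"].round(2))
R0=R.from_euler('xyz',s["tool_rot"]); print("up in tool",R0.inv().apply([0,0,.09]).round(4))
E
```

```text
shift [-0.029  -0.3859 -0.086 ] turn [0.5221 0.4534 1.64  ] deg 102.0
[0.52767184 0.27988558 0.19130945] [-0.99 -0.09  0.24  2.14  0.64  0.68  0.48]
up in tool [-0.0518  0.0003 -0.0736]
```

Request:
jog_arm(rows=[{"x":-0.025,"y":0.0,"z":-0.037,"ax":0.0,"ay":0.0,"az":0.0,"fingers":0.6},{"x":-0.052,"y":0.0,"z":-0.075,"ax":0.04,"ay":0.035,"az":0.126,"fingers":0.6},{"x":-0.05,"y":-0.035,"z":-0.076,"ax":0.08,"ay":0.07,"az":0.252,"fingers":0.6},{"x":-0.048,"y":-0.07,"z":-0.077,"ax":0.12,"ay":0.105,"az":0.378,"fingers":0.6},{"x":-0.046,"y":-0.105,"z":-0.078,"ax":0.16,"ay":0.14,"az":0.504,"fingers":0.6},{"x":-0.044,"y":-0.14,"z":-0.079,"ax":0.2,"ay":0.174,"az":0.63,"fingers":0.6},{"x":-0.042,"y":-0.175,"z":-0.08,"ax":0.24,"ay":0.209,"az":0.757,"fingers":0.6},{"x":-0.04,"y":-0.21,"z":-0.081,"ax":0.281,"ay":0.244,"az":0.883,"fingers":0.6},{"x":-0.038,"y":-0.245,"z":-0.082,"ax":0.321,"ay":0.279,"az":1.009,"fingers":0.6},{"x":-0.036,"y":-0.28,"z":-0.083,"ax":0.361,"ay":0.314,"az":1.135,"fingers":0.6},{"x":-0.034,"y":-0.315,"z":-0.084,"ax":0.402,"ay":0.349,"az":1.262,"fingers":0.6},{"x":-0.032,"y":-0.35,"z":-0.085,"ax":0.442,"ay":0.384,"az":1.388,"fingers":0.6}])

```text
time_s: 6.2
tcp_pos: [0.531, -0.0738, 0.2758]
tool_rot: [3.076, 0.081, 1.759]
contact_force: [0.8, -0.2, -1.4]
gripper_width: 0.641
grasp_force: 25.0
```

```bash
python3 - <<'E'
from h import *
rel(sw([0,0,.117+.16]),Rst()); s=robot.state(); print(s["tcp_pos"],s["q"].round(2),s["gripper_width"])
E
```

```text
shift [-0.0328 -0.0065  0.001 ] turn [0.0749 0.0728 0.2453] deg 15.3
[ 0.53095434 -0.07381879  0.27575484] [-0.64 -0.03  0.68  1.77  0.08  1.31  0.21] 0.6406120566392556
```

Request:
jog_arm(rows=[{"x":-0.016,"y":-0.003,"z":0.0,"ax":0.037,"ay":0.036,"az":0.12,"fingers":0.6},{"x":-0.033,"y":-0.0065,"z":0.001,"ax":0.075,"ay":0.073,"az":0.245,"fingers":0.6},{"x":-0.033,"y":-0.0065,"z":0.001,"ax":0.075,"ay":0.073,"az":0.245,"fingers":0.6},{"x":-0.033,"y":-0.0065,"z":0.001,"ax":0.075,"ay":0.073,"az":0.245,"fingers":0.6},{"x":-0.033,"y":-0.0065,"z":0.001,"ax":0.075,"ay":0.073,"az":0.245,"fingers":0.6}])

```text
time_s: 6.7
tcp_pos: [0.531, -0.1045, 0.2772]
tool_rot: [3.141, 0.0, 1.524]
contact_force: [-0.0, 0.9, -1.2]
gripper_width: 0.641
grasp_force: 25.0
```

```bash
python3 - <<'E'
from h import *
im=robot.read_camera("wrist"); cw=robot.get_calibration("wrist"); s=robot.state()
rel(sw([0,0,.117+.16]),Rst()); print(s["tcp_pos"],s["tool_rot"])
R0=R.from_euler('xyz',s["tool_rot"])
# tray corners in tool: tray x=-tool x, y=tool y, z=-tool z
Tc=np.array([[-a,b,.012-z] for a,b,z in OB])
P=proj(cw,s["tcp_pos"]+R0.apply(Tc)); print(P.round(1))
Q=proj(cw,[sw(p) for p in([.028,.058,.1],[-.028,.058,.1],[.028,-.058,.1],[-.028,-.058,.1],[0,.111,.206])]); print(Q.round(1))
for p in P: cv2.circle(im,tuple(int(v) for v in p.round()),3,(0,0,255),1)
for p in Q: cv2.circle(im,tuple(int(v) for v in np.clip(p,-900,900).round()),3,(0,255,0),1)
cv2.imwrite("pics/w4.png",im)
E
```

```text
shift [-0.0029 -0.      0.0004] turn [0.0013 0.0001 0.0089] deg 0.5
[ 0.5309727  -0.10432837  0.27743755] [3.14024677e+00 1.41235789e-04 1.52480497e+00]
[[207.8 157.7]
 [343.7 157.7]
 [330.5 386.3]
 [220.6 386.3]]
[[308.2 132.9]
 [243.2 132.3]
 [303.9 257.2]
 [245.1 256.7]
 [277.2  49.1]]
```

View pics/w4.png

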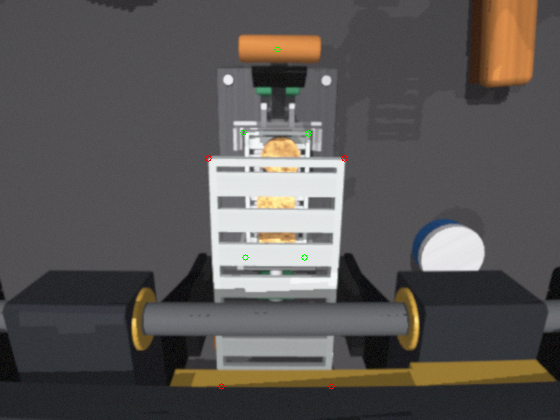

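The wrist view shows the cap's outer corners at (209,158) and (343,158) as predicted, and the full tray's rim within about 2 px of its expected position. The bar is at (280,48). I'll go down, shifted 1 mm in tool y.

Request:
jog_arm(rows=[{"x":0.0,"y":0.001,"z":0.03,"ax":0.0,"ay":0.0,"az":0.0,"fingers":0.6},{"x":0.0,"y":0.001,"z":0.06,"ax":0.0,"ay":0.0,"az":0.0,"fingers":0.6},{"x":0.0,"y":0.001,"z":0.09,"ax":0.0,"ay":0.0,"az":0.0,"fingers":0.6},{"x":0.0,"y":0.001,"z":0.12,"ax":0.0,"ay":0.0,"az":0.0,"fingers":0.6},{"x":0.0,"y":0.001,"z":0.14,"ax":0.0,"ay":0.0,"az":0.0,"fingers":0.6},{"x":0.0,"y":0.001,"z":0.14,"ax":0.0,"ay":0.0,"az":0.0,"fingers":0.6},{"x":0.0,"y":0.001,"z":0.14,"ax":0.0,"ay":0.0,"az":0.0,"fingers":0.6},{"x":0.0,"y":0.001,"z":0.14,"ax":0.0,"ay":0.0,"az":0.0,"fingers":0.6}])

```text
time_s: 7.55
tcp_pos: [0.5334, -0.1055, 0.1395]
tool_rot: [3.137, -0.0, 1.523]
contact_force: [0.2, -1.2, -0.3]
gripper_width: 0.64
grasp_force: 25.0
```

```bash
python3 - <<'E'
from h import *
s=robot.state(); rel(sw([.001,0,.117]),Rst()); print(s["tcp_pos"],s["tool_rot"],s["contact_force"])
E
```

```text
shift [-0.0018 -0.0017  0.0225] turn [ 0.0046 -0.0001  0.007 ] deg 0.5
[ 0.53343242 -0.10551961  0.13954287] [ 3.13701641e+00 -1.20364319e-04  1.52285140e+00] [ 0.163052   -1.22445686 -0.3020145 ]
```

Request:
jog_arm(rows=[{"x":-0.0012,"y":-0.0012,"z":0.004,"ax":0.003,"ay":0.0,"az":0.005,"fingers":0.6},{"x":-0.0012,"y":-0.0012,"z":0.008,"ax":0.003,"ay":0.0,"az":0.005,"fingers":0.6},{"x":-0.0012,"y":-0.0012,"z":0.011,"ax":0.003,"ay":0.0,"az":0.005,"fingers":0.6},{"x":-0.0012,"y":-0.0012,"z":0.014,"ax":0.003,"ay":0.0,"az":0.005,"fingers":0.6},{"x":-0.0012,"y":-0.0012,"z":0.016,"ax":0.003,"ay":0.0,"az":0.005,"fingers":0.6},{"x":-0.0012,"y":-0.0012,"z":0.018,"ax":0.003,"ay":0.0,"az":0.005,"fingers":0.6},{"x":-0.0012,"y":-0.0012,"z":0.02,"ax":0.003,"ay":0.0,"az":0.005,"fingers":0.6},{"x":-0.0012,"y":-0.0012,"z":0.02,"ax":0.003,"ay":0.0,"az":0.005,"fingers":0.6},{"x":-0.0012,"y":-0.0012,"z":0.02,"ax":0.003,"ay":0.0,"az":0.005,"fingers":0.6}])

```text
time_s: 8.45
tcp_pos: [0.5314, -0.1071, 0.1184]
tool_rot: [-3.141, 0.0, 1.517]
contact_force: [-0.5, -0.1, 3.4]
gripper_width: 0.64
grasp_force: 27.6
```

```bash
python3 - <<'E'
from h import *
s=robot.state(); rel(sw([0,0,.117]),Rst()); print(s["tcp_pos"],s["tool_rot"],s["contact_force"],s["ft_torque"])
E
```

```text
shift [-0.0002 -0.0006  0.0014] turn [-0.0005  0.0001  0.0007] deg 0.1
[ 0.53140621 -0.10705282  0.11839798] [-3.14107360e+00  6.33856689e-05  1.51661987e+00] [-0.45072877 -0.14366737  3.43301057] [-0.00482784  0.18002653  0.06124432]
```

Request:
jog_arm(rows=[{"x":0.0,"y":0.0,"z":0.001,"ax":0.0,"ay":0.0,"az":0.0,"fingers":0.6},{"x":0.0,"y":0.0,"z":0.002,"ax":0.0,"ay":0.0,"az":0.0,"fingers":0.6},{"x":0.0,"y":0.0,"z":0.0025,"ax":0.0,"ay":0.0,"az":0.0,"fingers":0.6},{"x":0.0,"y":0.0,"z":0.0025,"ax":0.0,"ay":0.0,"az":0.0,"fingers":0.6}])

```text
time_s: 8.85
tcp_pos: [0.5314, -0.1072, 0.1173]
tool_rot: [-3.141, -0.001, 1.517]
contact_force: [-5.7, 1.2, 14.2]
gripper_width: 0.64
grasp_force: 33.0
```

Firm contact at the expected height, so I release and lift.

Request:
jog_arm(rows=[{"x":0.0,"y":0.0,"z":-0.001,"ax":0.0,"ay":0.0,"az":0.0,"fingers":0.5},{"x":0.0,"y":0.0,"z":-0.001,"ax":0.0,"ay":0.0,"az":0.0,"fingers":0.2},{"x":0.0,"y":0.0,"z":-0.001,"ax":0.0,"ay":0.0,"az":0.0,"fingers":0.0},{"x":0.0,"y":0.0,"z":-0.001,"ax":0.0,"ay":0.0,"az":0.0,"fingers":0.0},{"x":0.0,"y":0.0,"z":-0.02,"ax":0.0,"ay":0.0,"az":0.0,"fingers":0.0},{"x":0.0,"y":0.0,"z":-0.06,"ax":0.0,"ay":0.0,"az":0.0,"fingers":0.0},{"x":0.0,"y":0.0,"z":-0.1,"ax":0.0,"ay":0.0,"az":0.0,"fingers":0.0},{"x":0.0,"y":0.0,"z":-0.14,"ax":0.0,"ay":0.0,"az":0.0,"fingers":0.0},{"x":0.0,"y":0.0,"z":-0.16,"ax":0.0,"ay":0.0,"az":0.0,"fingers":0.0},{"x":0.0,"y":0.0,"z":-0.16,"ax":0.0,"ay":0.0,"az":0.0,"fingers":0.0},{"x":0.0,"y":0.0,"z":-0.16,"ax":0.0,"ay":0.0,"az":0.0,"fingers":0.0}])

```text
time_s: 9.95
tcp_pos: [0.5311, -0.1069, 0.2749]
tool_rot: [-3.14, 0.0, 1.517]
contact_force: [0.6, 0.7, 0.0]
gripper_width: 1.004
grasp_force: 0.0
```

```bash
python3 - <<'E'
from h import *
im=robot.read_camera("wrist"); cw=robot.get_calibration("wrist"); s=robot.state()
Q=proj(cw,[sw(p) for p in([.028,.058,.11],[-.028,.058,.11],[.028,-.058,.11],[-.028,-.058,.11])]); print(Q.round(1),s["tcp_pos"])
for p in Q: cv2.circle(im,tuple(int(v) for v in p.round()),3,(0,255,0),1)
cv2.imwrite("pics/w5.png",cv2.resize(im[20:300,130:430],(600,560)))
# clamp push targets
print("behind bar:"); rel(sw([0,.150,.24]),Rst())
E
```

```text
[[310.3 130.8]
 [242.4 130.7]
 [306.6 260.3]
 [245.4 260.2]] [ 0.53065783 -0.10677565  0.27407286]
behind bar:
shift [0.1496 0.0004 0.034 ] turn [-0.0032  0.0004  0.0009] deg 0.2
```

View pics/w5.png

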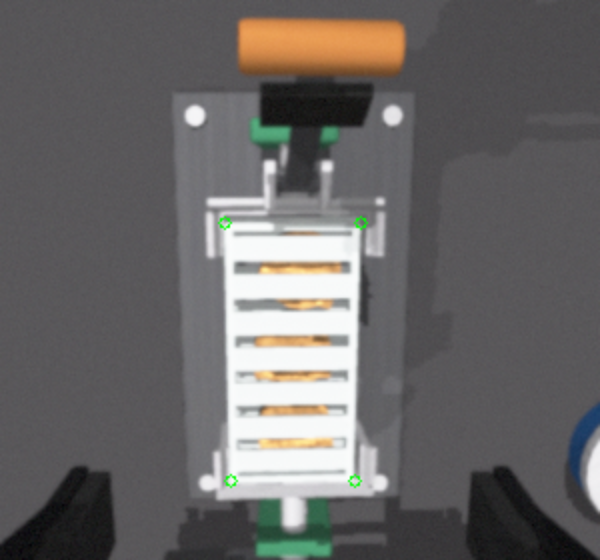

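The cap sits squarely between the guides: its corners are on the green marks, (225,222)–(355,480) in the crop. Clamp arm next: I close the fingers and go behind the bar.

Request:
jog_arm(rows=[{"x":0.04,"y":0.0,"z":0.0,"ax":0.0,"ay":0.0,"az":0.0,"fingers":0.5},{"x":0.08,"y":0.0,"z":0.0,"ax":0.0,"ay":0.0,"az":0.0,"fingers":1.0},{"x":0.12,"y":0.0,"z":0.0,"ax":0.0,"ay":0.0,"az":0.0,"fingers":1.0},{"x":0.15,"y":0.0,"z":0.0,"ax":0.0,"ay":0.0,"az":0.0,"fingers":1.0},{"x":0.15,"y":0.0,"z":0.0,"ax":0.0,"ay":0.0,"az":0.0,"fingers":1.0},{"x":0.15,"y":0.0,"z":0.02,"ax":0.0,"ay":0.0,"az":0.0,"fingers":1.0},{"x":0.15,"y":0.0,"z":0.04,"ax":0.0,"ay":0.0,"az":0.0,"fingers":1.0},{"x":0.15,"y":0.0,"z":0.057,"ax":0.0,"ay":0.0,"az":0.0,"fingers":1.0},{"x":0.15,"y":0.0,"z":0.057,"ax":0.0,"ay":0.0,"az":0.0,"fingers":1.0},{"x":0.15,"y":0.0,"z":0.057,"ax":0.0,"ay":0.0,"az":0.0,"fingers":1.0}])

```text
time_s: 11.0
tcp_pos: [0.5388, 0.042, 0.2177]
tool_rot: [-3.139, 0.001, 1.516]
contact_force: [-0.1, 0.5, 0.3]
gripper_width: 0.173
grasp_force: 0.0
```

```bash
python3 - <<'E'
from h import *
s=robot.state(); p=R.from_euler('z',-SY).apply(s["tcp_pos"]-ST); print("in stand",p.round(4),s["tool_rot"],s["contact_force"])
for y,z in((.112,.2215),(.0933,.225),(.0744,.2251),(.0561,.222),(.039,.215)): rel(sw([0,y,z]),Rst())
E
```

```text
in stand [-2.000e-04  1.494e-01  2.177e-01] [-3.13864636e+00  1.32223133e-03  1.51568491e+00] [-0.07951412  0.48241757  0.34321695]
shift [-0.0374  0.0002 -0.0038] turn [-0.0029  0.0013 -0.0002] deg 0.2
shift [-0.0561  0.0002 -0.0072] turn [-0.0029  0.0013 -0.0002] deg 0.2
shift [-0.075   0.0002 -0.0073] turn [-0.0029  0.0013 -0.0002] deg 0.2
shift [-0.0933  0.0002 -0.0042] turn [-0.0029  0.0013 -0.0002] deg 0.2
shift [-0.1104  0.0002  0.0028] turn [-0.0029  0.0013 -0.0002] deg 0.2
```

Request:
jog_arm(rows=[{"x":0.0,"y":0.0,"z":0.0,"ax":0.0,"ay":0.0,"az":0.0,"fingers":1.0},{"x":-0.015,"y":0.0,"z":-0.001,"ax":0.0,"ay":0.0,"az":0.0,"fingers":1.0},{"x":-0.028,"y":0.0,"z":-0.003,"ax":0.0,"ay":0.0,"az":0.0,"fingers":1.0},{"x":-0.038,"y":0.0,"z":-0.004,"ax":0.0,"ay":0.0,"az":0.0,"fingers":1.0},{"x":-0.048,"y":0.0,"z":-0.006,"ax":0.0,"ay":0.0,"az":0.0,"fingers":1.0},{"x":-0.057,"y":0.0,"z":-0.0072,"ax":0.0,"ay":0.0,"az":0.0,"fingers":1.0},{"x":-0.066,"y":0.0,"z":-0.0075,"ax":0.0,"ay":0.0,"az":0.0,"fingers":1.0},{"x":-0.075,"y":0.0,"z":-0.0073,"ax":0.0,"ay":0.0,"az":0.0,"fingers":1.0},{"x":-0.084,"y":0.0,"z":-0.006,"ax":0.0,"ay":0.0,"az":0.0,"fingers":1.0},{"x":-0.093,"y":0.0,"z":-0.0042,"ax":0.0,"ay":0.0,"az":0.0,"fingers":1.0},{"x":-0.102,"y":0.0,"z":-0.001,"ax":0.0,"ay":0.0,"az":0.0,"fingers":1.0},{"x":-0.111,"y":0.0,"z":0.0025,"ax":0.0,"ay":0.0,"az":0.0,"fingers":1.0}])

```text
time_s: 12.2
tcp_pos: [0.5339, -0.0667, 0.2167]
tool_rot: [3.141, -0.005, 1.517]
contact_force: [1.4, 7.0, -3.4]
gripper_width: 0.007
grasp_force: 3.8
```

```bash
python3 - <<'E'
from h import *
s=robot.state(); p=R.from_euler('z',-SY).apply(s["tcp_pos"]-ST); print("in stand",p.round(4),s["contact_force"])
robot.read_camera("scene"); robot.read_camera("top")
cs=robot.get_calibration("scene"); ct=robot.get_calibration("top")
for n,c in(("scene",cs),("top",ct)):
    print(n,robot.tip_of(n,"clamp_bar"))
    for t in(1.2,1.1,1.0,.9,.8): print(t,proj(c,sw([0,.074-.095*np.cos(t),.118+.095*np.sin(t)])).round(1))
E
```

```text
in stand [0.0008 0.0406 0.2167] [ 1.4400123   6.95176111 -3.40236762]
scene [{'point': [223.4, 166.4], 'confidence': 0.52}]
1.2 [[232.7 157.1]]
1.1 [[228.6 158.7]]
1.0 [[224.8 160.7]]
0.9 [[221.4 163. ]]
0.8 [[218.2 165.6]]
top []
1.2 [[340.  223.8]]
1.1 [[345.1 224.1]]
1.0 [[349.8 224.4]]
0.9 [[354.  224.7]]
0.8 [[357.8 225.1]]
```

Request:
jog_arm(rows=[{"x":0.01,"y":0.0,"z":-0.003,"ax":0.0,"ay":0.0,"az":0.0,"fingers":1.0},{"x":0.01,"y":0.0,"z":-0.03,"ax":0.0,"ay":0.0,"az":0.0,"fingers":1.0},{"x":-0.01,"y":0.0,"z":-0.03,"ax":0.0,"ay":0.0,"az":0.0,"fingers":1.0},{"x":-0.021,"y":0.0,"z":-0.03,"ax":0.0,"ay":0.0,"az":0.0,"fingers":1.0},{"x":-0.021,"y":0.0,"z":-0.02,"ax":0.0,"ay":0.0,"az":0.0,"fingers":1.0},{"x":-0.021,"y":0.0,"z":-0.009,"ax":0.0,"ay":0.0,"az":0.0,"fingers":1.0},{"x":-0.027,"y":0.0,"z":-0.002,"ax":0.0,"ay":0.0,"az":0.0,"fingers":1.0},{"x":-0.034,"y":0.0,"z":0.006,"ax":0.0,"ay":0.0,"az":0.0,"fingers":1.0},{"x":-0.039,"y":0.0,"z":0.012,"ax":0.0,"ay":0.0,"az":0.0,"fingers":1.0},{"x":-0.044,"y":0.0,"z":0.019,"ax":0.0,"ay":0.0,"az":0.0,"fingers":1.0},{"x":-0.048,"y":0.0,"z":0.026,"ax":0.0,"ay":0.0,"az":0.0,"fingers":1.0},{"x":-0.052,"y":0.0,"z":0.034,"ax":0.0,"ay":0.0,"az":0.0,"fingers":1.0}])

```text
time_s: 13.6
tcp_pos: [0.5306, -0.1237, 0.1826]
tool_rot: [3.141, 0.005, 1.515]
contact_force: [-1.8, -5.9, 8.5]
gripper_width: 0.007
grasp_force: 4.3
```

```bash
python3 - <<'E'
from h import *
s=robot.state(); p=R.from_euler('z',-SY).apply(s["tcp_pos"]-ST); print("in stand",p.round(4),s["contact_force"])
for y,z in((-.0135,.181),(-.0191,.163),(-.021,.144),(-.021,.141)): rel(sw([0,y,z]),Rst())
E
```

```text
in stand [ 0.0007 -0.0165  0.1826] [-1.83854355 -5.88923205  8.48655269]
shift [ 0.003  -0.0007  0.0016] turn [ 0.0004  0.005  -0.0012] deg 0.3
shift [-0.0025 -0.0007  0.0196] turn [ 0.0004  0.005  -0.0012] deg 0.3
shift [-0.0043 -0.0007  0.0387] turn [ 0.0004  0.005  -0.0012] deg 0.3
shift [-0.0043 -0.0007  0.0417] turn [ 0.0004  0.005  -0.0012] deg 0.3
```

Request:
jog_arm(rows=[{"x":0.001,"y":0.0,"z":0.008,"ax":0.0,"ay":0.0,"az":0.0,"fingers":1.0},{"x":-0.001,"y":0.0,"z":0.016,"ax":0.0,"ay":0.0,"az":0.0,"fingers":1.0},{"x":-0.002,"y":0.0,"z":0.023,"ax":0.0,"ay":0.0,"az":0.0,"fingers":1.0},{"x":-0.002,"y":0.0,"z":0.029,"ax":0.0,"ay":0.0,"az":0.0,"fingers":1.0},{"x":-0.002,"y":0.0,"z":0.034,"ax":0.0,"ay":0.0,"az":0.0,"fingers":1.0},{"x":-0.002,"y":0.0,"z":0.038,"ax":0.0,"ay":0.0,"az":0.0,"fingers":1.0},{"x":-0.002,"y":0.0,"z":0.04,"ax":0.0,"ay":0.0,"az":0.0,"fingers":1.0},{"x":-0.002,"y":0.0,"z":0.04,"ax":0.0,"ay":0.0,"az":0.0,"fingers":1.0}])

```text
time_s: 14.4
tcp_pos: [0.5302, -0.1235, 0.144]
tool_rot: [-3.14, 0.002, 1.516]
contact_force: [-6.2, -3.3, 21.1]
gripper_width: 0.004
grasp_force: 10.4
```

Request:
jog_arm(rows=[{"x":0.0,"y":0.0,"z":0.0015,"ax":0.0,"ay":0.0,"az":0.0,"fingers":1.0},{"x":0.0,"y":0.0,"z":0.0015,"ax":0.0,"ay":0.0,"az":0.0,"fingers":1.0},{"x":0.0,"y":0.0,"z":0.0015,"ax":0.0,"ay":0.0,"az":0.0,"fingers":1.0}])

```text
time_s: 14.7
tcp_pos: [0.5305, -0.1235, 0.1438]
tool_rot: [-3.141, 0.001, 1.516]
contact_force: [-10.0, -1.8, 29.2]
gripper_width: 0.002
grasp_force: 14.2
```

Clamp shut: the bar sits at the expected height and the force rises sharply on the cap. I lift off and move over the crank grip.

```bash
python3 - <<'E'
from h import *
rel(sw([-.055,-.138,.24]),Rst());rel(sw([-.055,-.138,.1]),Rst())
E
```

```text
shift [-0.1217 -0.0557 -0.0961] turn [-0.0008  0.0009  0.0003] deg 0.1
shift [-0.1216 -0.0556  0.0439] turn [-0.0008  0.0009  0.0003] deg 0.1
```

Request:
jog_arm(rows=[{"x":0.0,"y":0.0,"z":-0.03,"ax":0.0,"ay":0.0,"az":0.0,"fingers":1.0},{"x":0.0,"y":0.0,"z":-0.07,"ax":0.0,"ay":0.0,"az":0.0,"fingers":0.5},{"x":-0.03,"y":-0.014,"z":-0.095,"ax":0.0,"ay":0.0,"az":0.0,"fingers":0.3},{"x":-0.07,"y":-0.032,"z":-0.095,"ax":0.0,"ay":0.0,"az":0.0,"fingers":0.3},{"x":-0.1,"y":-0.046,"z":-0.095,"ax":0.0,"ay":0.0,"az":0.0,"fingers":0.3},{"x":-0.122,"y":-0.056,"z":-0.095,"ax":0.0,"ay":0.0,"az":0.0,"fingers":0.3},{"x":-0.122,"y":-0.056,"z":-0.095,"ax":0.0,"ay":0.0,"az":0.0,"fingers":0.3},{"x":-0.122,"y":-0.056,"z":-0.095,"ax":0.0,"ay":0.0,"az":0.0,"fingers":0.3},{"x":-0.122,"y":-0.056,"z":-0.095,"ax":0.0,"ay":0.0,"az":0.0,"fingers":0.3}])

```text
time_s: 15.6
tcp_pos: [0.4686, -0.2388, 0.2347]
tool_rot: [-3.139, -0.0, 1.519]
contact_force: [-0.5, -0.4, 0.2]
gripper_width: 0.642
grasp_force: 0.0
```

```bash
python3 - <<'E'
from h import *
im=robot.read_camera("wrist"); cw=robot.get_calibration("wrist"); s=robot.state()
g=sw([-.055,-.136,.1]); print(proj(cw,g),robot.tip_of("wrist","crank_grip"),s["gripper_width"],s["q"].round(2))
robot.read_camera("top");robot.read_camera("scene")
for n in("top","scene"):
    c=robot.get_calibration(n); print(n,robot.tip_of(n,"clamp_bar"),[proj(c,sw([0,.074-.095*np.cos(t),.118+.095*np.sin(t)])).round(1).tolist() for t in(0,.1)])
p=R.from_euler('z',-SY).apply(s["tcp_pos"]-ST); print(p); rel(sw([-.055,-.138,.1]),Rst())
for p in [proj(cw,g)[0]]: cv2.circle(im,tuple(int(v) for v in p.round()),4,(0,255,0),1)
cv2.imwrite("pics/w6.png",im)
E
```

```text
[[275.59009947 209.05625584]] [{'point': [281.0, 210.3], 'confidence': 0.59}] 0.6641171180500386 [-0.41  0.06  0.87  1.79 -0.05  1.31  0.42]
top [{'point': [369.6, 227.9], 'confidence': 0.92}, {'point': [355.5, 230.1], 'confidence': 0.71}, {'point': [389.3, 132.9], 'confidence': 0.66}] [[[368.3, 227.9]], [[368.9, 227.6]]]
scene [{'point': [204.0, 195.2], 'confidence': 0.92}, {'point': [163.4, 184.5], 'confidence': 0.23}] [[[207.8, 192.3]], [[207.6, 188.8]]]
[-0.05484477 -0.13488197  0.23489354]
shift [-0.0018  0.0003  0.1355] turn [-0.0013  0.0003  0.002 ] deg 0.1
```

View pics/w6.png

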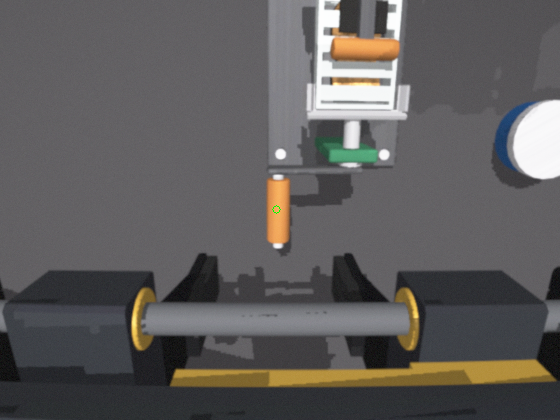

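The grip is at (278,210) with the prediction on it, and the clamp bar lies shut over the cap at (365,48). I descend and grip the crank.

Request:
jog_arm(rows=[{"x":-0.001,"y":0.001,"z":0.04,"ax":0.0,"ay":0.0,"az":0.0,"fingers":0.3},{"x":-0.001,"y":0.001,"z":0.08,"ax":0.0,"ay":0.0,"az":0.0,"fingers":0.3},{"x":-0.001,"y":0.001,"z":0.115,"ax":0.0,"ay":0.0,"az":0.0,"fingers":0.3},{"x":-0.001,"y":0.001,"z":0.135,"ax":0.0,"ay":0.0,"az":0.0,"fingers":0.3},{"x":-0.001,"y":0.001,"z":0.135,"ax":0.0,"ay":0.0,"az":0.0,"fingers":0.4},{"x":-0.001,"y":0.001,"z":0.135,"ax":0.0,"ay":0.0,"az":0.0,"fingers":0.7},{"x":-0.001,"y":0.001,"z":0.135,"ax":0.0,"ay":0.0,"az":0.0,"fingers":1.0},{"x":-0.001,"y":0.001,"z":0.135,"ax":0.0,"ay":0.0,"az":0.0,"fingers":1.0},{"x":-0.001,"y":0.001,"z":0.135,"ax":0.0,"ay":0.0,"az":0.0,"fingers":1.0},{"x":-0.001,"y":0.001,"z":0.135,"ax":0.0,"ay":0.0,"az":0.0,"fingers":1.0},{"x":-0.001,"y":0.001,"z":0.135,"ax":0.0,"ay":0.0,"az":0.0,"fingers":1.0}], squeeze=20)

```text
time_s: 17.0
tcp_pos: [0.4703, -0.242, 0.1013]
tool_rot: [3.139, 0.001, 1.517]
contact_force: [3.5, -0.0, -0.0]
gripper_width: 0.199
grasp_force: 19.8
```

```bash
python3 - <<'E'
from h import *
s=robot.state(); p=R.from_euler('z',-SY).apply(s["tcp_pos"]-ST); print("in stand",p.round(4),s["contact_force"],s["gripper_width"]*87,s["grasp_force"])
for t in np.linspace(0,np.pi,25)[1:]: print(round(t,2),np.round([0,.055*(1-np.cos(t)),-.055*np.sin(t)],4))
E
```

```text
in stand [-0.053  -0.1379  0.1013] [ 3.4973186  -0.02531995 -0.01076856] 17.307372492798724 19.819775596261024
0.13 [ 0.      0.0005 -0.0072]
0.26 [ 0.      0.0019 -0.0142]
0.39 [ 0.      0.0042 -0.021 ]
0.52 [ 0.      0.0074 -0.0275]
0.65 [ 0.      0.0114 -0.0335]
0.79 [ 0.      0.0161 -0.0389]
0.92 [ 0.      0.0215 -0.0436]
1.05 [ 0.      0.0275 -0.0476]
1.18 [ 0.      0.034  -0.0508]
1.31 [ 0.      0.0408 -0.0531]
1.44 [ 0.      0.0478 -0.0545]
1.57 [ 0.     0.055 -0.055]
1.7 [ 0.      0.0622 -0.0545]
1.83 [ 0.      0.0692 -0.0531]
1.96 [ 0.      0.076  -0.0508]
2.09 [ 0.      0.0825 -0.0476]
2.23 [ 0.      0.0885 -0.0436]
2.36 [ 0.      0.0939 -0.0389]
2.49 [ 0.      0.0986 -0.0335]
2.62 [ 0.      0.1026 -0.0275]
2.75 [ 0.      0.1058 -0.021 ]
2.88 [ 0.      0.1081 -0.0142]
3.01 [ 0.      0.1095 -0.0072]
3.14 [ 0.    0.11 -0.  ]
```

Request:
jog_arm(rows=[{"x":0.0,"y":0.0005,"z":-0.0072,"ax":0.0,"ay":0.0,"az":0.0,"fingers":1.0},{"x":0.0,"y":0.0019,"z":-0.0142,"ax":0.0,"ay":0.0,"az":0.0,"fingers":1.0},{"x":0.0,"y":0.0042,"z":-0.021,"ax":0.0,"ay":0.0,"az":0.0,"fingers":1.0},{"x":0.0,"y":0.0074,"z":-0.0275,"ax":0.0,"ay":0.0,"az":0.0,"fingers":1.0},{"x":0.0,"y":0.0114,"z":-0.0335,"ax":0.0,"ay":0.0,"az":0.0,"fingers":1.0},{"x":0.0,"y":0.0161,"z":-0.0389,"ax":0.0,"ay":0.0,"az":0.0,"fingers":1.0},{"x":0.0,"y":0.0215,"z":-0.0436,"ax":0.0,"ay":0.0,"az":0.0,"fingers":1.0},{"x":0.0,"y":0.0275,"z":-0.0476,"ax":0.0,"ay":0.0,"az":0.0,"fingers":1.0},{"x":0.0,"y":0.034,"z":-0.0508,"ax":0.0,"ay":0.0,"az":0.0,"fingers":1.0},{"x":0.0,"y":0.0408,"z":-0.0531,"ax":0.0,"ay":0.0,"az":0.0,"fingers":1.0},{"x":0.0,"y":0.0478,"z":-0.0545,"ax":0.0,"ay":0.0,"az":0.0,"fingers":1.0},{"x":0.0,"y":0.055,"z":-0.055,"ax":0.0,"ay":0.0,"az":0.0,"fingers":1.0}])

```text
time_s: 18.2
tcp_pos: [0.5207, -0.2445, 0.1522]
tool_rot: [-3.133, -0.0, 1.516]
contact_force: [-0.7, -3.7, -21.2]
gripper_width: 0.193
grasp_force: 20.8
```

Request:
jog_arm(rows=[{"x":0.0,"y":0.0072,"z":0.0025,"ax":0.0,"ay":0.0,"az":0.0,"fingers":1.0},{"x":0.0,"y":0.0142,"z":0.0045,"ax":0.0,"ay":0.0,"az":0.0,"fingers":1.0},{"x":0.0,"y":0.021,"z":0.0062,"ax":0.0,"ay":0.0,"az":0.0,"fingers":1.0},{"x":0.0,"y":0.0275,"z":0.0094,"ax":0.0,"ay":0.0,"az":0.0,"fingers":1.0},{"x":0.0,"y":0.0335,"z":0.0134,"ax":0.0,"ay":0.0,"az":0.0,"fingers":1.0},{"x":0.0,"y":0.0389,"z":0.0181,"ax":0.0,"ay":0.0,"az":0.0,"fingers":1.0},{"x":0.0,"y":0.0436,"z":0.0235,"ax":0.0,"ay":0.0,"az":0.0,"fingers":1.0},{"x":0.0,"y":0.0476,"z":0.0295,"ax":0.0,"ay":0.0,"az":0.0,"fingers":1.0},{"x":0.0,"y":0.0508,"z":0.036,"ax":0.0,"ay":0.0,"az":0.0,"fingers":1.0},{"x":0.0,"y":0.0531,"z":0.0428,"ax":0.0,"ay":0.0,"az":0.0,"fingers":1.0},{"x":0.0,"y":0.0545,"z":0.0498,"ax":0.0,"ay":0.0,"az":0.0,"fingers":1.0},{"x":0.0,"y":0.055,"z":0.0565,"ax":0.0,"ay":0.0,"az":0.0,"fingers":1.0}])

```text
time_s: 19.4
tcp_pos: [0.58, -0.2478, 0.1009]
tool_rot: [3.141, -0.0, 1.517]
contact_force: [-5.4, 2.0, 2.4]
gripper_width: 0.194
grasp_force: 19.9
```

Request:
jog_arm(rows=[{"x":0.0,"y":0.0,"z":0.0,"ax":0.0,"ay":0.0,"az":0.0,"fingers":1.0},{"x":0.0,"y":0.0,"z":0.001,"ax":0.0,"ay":0.0,"az":0.0,"fingers":1.0},{"x":0.0,"y":0.0,"z":0.001,"ax":0.0,"ay":0.0,"az":0.0,"fingers":1.0}])

```text
time_s: 19.7
tcp_pos: [0.58, -0.2478, 0.0995]
tool_rot: [3.14, 0.0, 1.517]
contact_force: [-3.1, 1.0, 1.2]
gripper_width: 0.195
grasp_force: 19.9
```

```bash
python3 - <<'E'
from h import *
s=robot.state(); p=R.from_euler('z',-SY).apply(s["tcp_pos"]-ST); print("in stand",p.round(4),s["contact_force"],s["gripper_width"],s["q"].round(2))
for n in("scene","top"):
    robot.read_camera(n); c=robot.get_calibration(n); print(n,robot.tip_of(n,"crank_grip"),[proj(c,sw([-.055*np.cos(t),-.136,.1+.055*np.sin(t)])).round(1).tolist() for t in(2.8,3.0,3.14)])
E
```

```text
in stand [ 0.0569 -0.1377  0.0995] [-3.10427295  0.96981016  1.2330575 ] 0.19529373674623524 [-0.25  0.48  0.78  1.69 -0.37  1.13  0.59]
scene [{'point': [149.3, 216.8], 'confidence': 0.67}] [[[149.4, 206.2]], [[150.0, 211.1]], [[150.6, 214.1]]]
top [{'point': [426.4, 198.6], 'confidence': 0.62}] [[[432.7, 201.0]], [[430.9, 200.2]], [[429.7, 200.4]]]
```

Request:
jog_arm(rows=[{"x":0.0,"y":0.0,"z":0.002,"ax":0.0,"ay":0.0,"az":0.0,"fingers":1.0},{"x":0.0,"y":0.0,"z":0.003,"ax":0.0,"ay":0.0,"az":0.0,"fingers":1.0},{"x":0.0,"y":0.0,"z":0.004,"ax":0.0,"ay":0.0,"az":0.0,"fingers":1.0},{"x":0.0,"y":0.0,"z":0.004,"ax":0.0,"ay":0.0,"az":0.0,"fingers":1.0}])

```text
time_s: 20.3
tcp_pos: [0.5801, -0.2479, 0.0966]
tool_rot: [3.139, -0.0, 1.517]
contact_force: [-4.0, 2.9, 14.9]
gripper_width: 0.194
grasp_force: 19.3
```

It is on the stop (15 N against about 2 N of friction). I relax, open and withdraw.

Request:
jog_arm(rows=[{"x":0.0,"y":0.0,"z":-0.001,"ax":0.0,"ay":0.0,"az":0.0,"fingers":0.9},{"x":0.0,"y":0.0,"z":-0.001,"ax":0.0,"ay":0.0,"az":0.0,"fingers":0.5},{"x":0.0,"y":0.0,"z":-0.001,"ax":0.0,"ay":0.0,"az":0.0,"fingers":0.3},{"x":0.0,"y":0.0,"z":-0.001,"ax":0.0,"ay":0.0,"az":0.0,"fingers":0.3},{"x":0.0,"y":0.0,"z":-0.001,"ax":0.0,"ay":0.0,"az":0.0,"fingers":0.3},{"x":0.0,"y":0.0,"z":-0.03,"ax":0.0,"ay":0.0,"az":0.0,"fingers":0.3},{"x":0.0,"y":0.0,"z":-0.07,"ax":0.0,"ay":0.0,"az":0.0,"fingers":0.3},{"x":0.0,"y":0.0,"z":-0.11,"ax":0.0,"ay":0.0,"az":0.0,"fingers":0.3},{"x":0.0,"y":0.0,"z":-0.15,"ax":0.0,"ay":0.0,"az":0.0,"fingers":0.3},{"x":0.0,"y":0.0,"z":-0.15,"ax":0.0,"ay":0.0,"az":0.0,"fingers":0.3},{"x":0.0,"y":0.0,"z":-0.15,"ax":0.0,"ay":0.0,"az":0.0,"fingers":0.3},{"x":0.0,"y":0.0,"z":-0.15,"ax":0.0,"ay":0.0,"az":0.0,"fingers":0.3}])

```text
time_s: 21.5
tcp_pos: [0.5781, -0.2473, 0.2425]
tool_rot: [-3.138, -0.0, 1.517]
contact_force: [0.9, -0.2, -0.1]
gripper_width: 0.697
grasp_force: 0.0
```

```bash
python3 - <<'E'
from h import *
for n in("scene","top","wrist"):
    robot.read_camera(n); c=robot.get_calibration(n); print(n,[(a["point"],a["confidence"]) for a in robot.tip_of(n,"crank_grip")],[proj(c,sw([-.055*np.cos(t),-.136,.1+.055*np.sin(t)])).round(1).tolist() for t in(2.8,3.0,3.14)])
    print("bar",[(a["point"],a["confidence"]) for a in robot.tip_of(n,"clamp_bar")],proj(c,sw([0,-.021,.082])).round(1))
s=robot.state(); print(s["tcp_pos"],s["contact_force"],s["gripper_width"])
E
```

```text
scene [([216.4, 199.5], 0.75), ([149.0, 212.6], 0.54), ([394.6, 244.2], 0.46)] [[[149.4, 206.2]], [[150.0, 211.1]], [[150.6, 214.1]]]
bar [] [[209.5 205.6]]
top [([427.5, 198.3], 0.76), ([371.8, 230.4], 0.5), ([154.7, 206.2], 0.42)] [[[432.7, 201.0]], [[430.9, 200.2]], [[429.7, 200.4]]]
bar [] [[365.1 229.1]]
wrist [([276.9, 204.5], 0.88)] [[[271.2, 209.1]], [[274.7, 205.4]], [[275.4, 202.8]]]
bar [] [[204.9  54. ]]
[ 0.5786178  -0.24777091  0.2436782 ] [0.44863147 0.58474406 0.50549879] 0.7034017893055298
```

```bash
python3 -c "
from bench import robot
print(robot.finish_job())"
```

```text
the job is handed in; nothing more can be done
None
```

I handed the job in at about 21.7 s. The cap is on the full tray, the clamp is shut and the cradle is turned to its stop, with the gripper clear; `finish_job` gave no verdict, and I did not look at the heel pieces after the turn.

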